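# Unlatch the storage box and take its lid off

### The arm

A 6-joint arm with a two-finger parallel gripper is mounted at the origin on the work surface. World frame = base frame: x ahead of the robot, y to its left, z up, the work surface at z = 0. Lengths are in m, angles in rad, forces in N, time in s.
With the tool pointing down it reaches from about 0.25 to 0.8 m from the base axis. Payload 3.9 kg.
Tool frame: the origin (TCP) lies at the very end of the fingers, on their centre line; the grasp point (between the pads) lies env.hold_point_z behind it (env.hold_point_z is the distance from the TCP to the grasp point, in m); z points along the fingers, y is the line along which they close (so a half turn about z gives the same grasp; the last joint's range is limited). The gripper opens to 85 mm and grips with 20 to 120 N. Pads are 22 mm wide; open, the fingers measure 114 mm over their backs; the gripper's body (76 mm by 85 mm) begins 54 mm behind the grasp point. The pads swing forward as they close: fully open they stand 13 mm farther back than shut.
Start: joints at [1.263, 0.26, -0.138, 1.173, 0, 1.571], TCP at [0.159, 0.5, 0.231] pointing down, gripper open.
Joint ranges: [-2.78, 2.78], [-0.83, 1.72], [-1.28, 1.37], [-1.9, 2.12], [-1.57, 1.48], [-3.14, 3.14]. Speed limits (rad/s): [2.57, 2.57, 3.14, 3.14, 3.14, 3.14].

### API

Orientations are given as a unit quaternion [w, x, y, z].
In Python, from bench import env, camera, camera_params gives the robot as it stands.
- The arm moves only by the tool carry_out, never from a script. Its argument "deltas" is a list of rows, each an object with "slide": the shift along the tool's x, y, z in mm, a list of three; "twist": the turn about the tool's z in degrees. A call has 1 to 5 rows; each row is the pose to reach, as a shift and turn from the pose commanded when the call began, along the tool's axes at that moment; what a row does not reach only later rows make up. A row lasts 1/8 s, in which the tool goes at most 62.5 mm and 10.7 degrees, less where a joint would pass 70% of its speed; a pose out of reach is approached as far as the arm can. A call with a gripper value outside its range is refused whole. "jaw" is the opening, from -1 (shut) to 1 (fully open), set as the call begins (left out, the last holds). The fingers move at their own pace and stop on an object; "newtons" is the grip in N (left out, the last holds). Time passes only in rows, so rows that repeat a pose let the fingers close. It gives the time, the measured TCP pose, the force, the opening and the grip force at its end, in the units of the state.
- env.state(): the state, without advancing time (a new reading comes with each control period).
- camera(name): name is "side" or "top" or "wrist"; returns (picture, depth): 400x640x3 uint8, red, green, blue; 400x640 float32, m along the optical axis (not along the pixel's ray), 0 where there is no reading.
- camera_params(name): a dict with "mtx" (3x3 intrinsics, pixels), "k1" (the pictures are not rectified: a ray, as slopes to the right and down, at radius r is drawn at 1 + k1 r^2 times it, then the intrinsics apply), "extrinsics" (4x4, takes a point from camera to world coordinates); the wrist camera has in their place "hand_eye" (4x4, takes a point from camera to tool coordinates, whose origin is the TCP and whose axes are the flange's). Camera axes: x right, y up, looking along -z (the intrinsics and any distortion apply to the point x, -y, -z); pixel columns grow to the right and rows downward; lengths in m; the calibration is good to about 2 mm. A picture is of the moment at which its call begins: read the wrist's pose just before it. camera_params takes no time and is no camera call.
- env.job_done(): hands the job in; it is judged then, once.
The state is a dict: "t": time; "joint_positions": joint angles; "qd": joint speeds; "joint_efforts": joint torques, N m; "tcp_pos": TCP position; "tcp_rot": TCP orientation; "ft_force": force on the tool from outside, world axes, zero at the start; "moment": the same for the moment, N m; "gripper_width": finger opening in m; "grip_force": force on a finger pad.
Only numpy, scipy, OpenCV 4.12 (cv2) and the standard library are available. Lean on these libraries where they do the work, as an engineer would, in place of code of your own. Each camera call takes 0.05 s, during which the arm holds its last target. There are 200 camera calls.

### The job

Open the blue latch box so the controllers can be put away in it: gently press the thumb tab at each end down until it comes to its stop, so that its hook tips up clear of the lid, then lift the lid straight off by its handle and lay it flat, handle up, in the middle of the grey felt mat without dropping it. Force neither the tabs nor the lid, leave the other things on the shelf where they are, and let go of the lid.

Things in the scene. Friction and masses are not known exactly. Their poses are not given: they have to be found in the camera images.
- box: Sky-blue plastic box fixed to the shelf, 110 (x) x 160 (y) x 64 mm high, walls 4 mm; origin at the centre of its underside, z up. A white rocker latch sits at each end (local y+ and y-): its hook (30 mm wide, top 76 mm over the shelf) reaches 14 mm over the lid's edge, its thumb tab points outward. More than 25 N on box or latches breaks them.
- pin_a (a point): Pivot pin of the latch on the box's +y end, 92 mm from the box's middle, 49 mm above the shelf. Thumb tab: plate 36 mm wide, 4 mm thick, from 6 to 56 mm outward of the pin. Closed it slopes up outward about 17 degrees; at its stop, 34 degrees on, it slopes down about 17. The hook clears the lid only in the last 3 degrees (last 2 mm at the tab).
- pin_b (a point): The same on the box's -y end (outward is the box's -y). Each tab is bent by up to 14 degrees up or down, in no reading: 40 mm out from the pin its top is 52 to 77 mm above the shelf when closed, 26 to 50 mm at the stop, so the stop must be felt. Pressed there, a latch yields at 4 to 7 N and stays where it is left; the stop is hard.
- lid: Loose sky-blue lid, about 180 g: flange 110 x 160 x 6 mm, below it a plug 97 x 150 x 6 mm, 2.5 and 1 mm play in the box, on top a handle bar 16 (x) x 60 (y) x 28 mm high. Origin: centre of the plug's underside; handle 12 to 40 mm above it. Starts on the box, axes alike, origin 58 mm above the shelf. Pulled up against a hook with over 18 N, it breaks.
- mat: Grey felt mat, 200 x 200 x 3 mm, fixed flat on the shelf; origin at the centre of its underside. Its top, 3 mm up, takes the lid.
- controller_1: Grey game controller, 165 x 95 x 51 mm, loose on the shelf; origin under its middle. Leave alone.
- controller_2: Another grey game controller, same kind. Leave alone.
- planter: White ceramic planter with a small plant, 92 mm across, pot 75 mm and leaves up to 140 mm high; origin under its middle. Leave alone.
- cases: Stacked pair of glossy game cases, 190 x 135 x 29 mm together; origin under the middle. Leave alone.
Not all that is in view belongs to the job. Leave any orange, pink or yellow look-alike of the lid alone.

How it is judged:
On the way:
1. the lid is lifted level and clear above the box, at least 25 mm (z of lid in the frame of box above 0.083 m and angle between lid's own z axis and vertical below 0.3 rad), for 0.1 s.
At the end, for the whole second after the job is handed in: The lid lies flat on the felt mat, handle up (within 3.5 degrees), its middle within 35 mm of the mat's middle, at rest and let go (horizontal distance between lid and mat below 0.035 m and z of lid in the frame of mat below 0.007 m and angle between lid's own z axis and vertical below 0.06 rad and linear speed of lid below 0.02 m/s and contact force between anything else and lid above 0.3 N and contact force between each of the arm, the fingers and lid below 0.1 N); the robot touches nothing.
It fails at once if a latch tab or the box is pressed with more than 25 N (contact force between any of the fingers, the arm and box above 25 N).
It fails at once if the lid is wrenched up against its hooks or the box with more than 18 N (contact force between lid and box above 18 N and z of lid in the frame of box above 0.0586 m).
It fails at once if the lid is dropped (falling loose faster than 0.4 m/s) (contact force between the fingers and lid below 0.2 N and linear speed of lid above 0.4 m/s).
It fails at once if a controller, the planter or the game cases are moved more than 20 mm (distance of any of controller_1, controller_2, planter, cases from where it was at the start of the episode above 0.02 m).
It also fails if it takes over 67 s, if anything falls off the work surface, if the arm or the gripper's body presses on something with over 40 N, if the wrist force passes 120 N, or if a joint passes its speed limit or range.

## Working session

There is one attempt and no reset: what is moved stays moved. The work goes in short steps, Python scripts to look and compute and a tool call to move; the robot and the scene stay as the last step left them, time stands still between calls to the robot, and variables do not carry over. Pictures are saved under pics/ and viewed, at most 10 in all, crops included, and the job is handed in when it is done.

Besides the shell and the picture viewer there is one more tool, called by a JSON object that holds its "api" and its "payload". carry_out: Moves the arm, as the interface text tells. Its arguments: {"type":"object","properties":{"deltas":{"type":"array","items":{"type":"object","properties":{"slide":{"type":"array","items":{"type":"number"}},"twist":{"type":"number"}}}},"jaw":{"type":"number"},"newtons":{"type":"number"}},"required":["deltas"]}

```bash
ls; mkdir -p pics
cat > h.py <<'E'
import numpy as np, cv2
from bench import env, camera, camera_params
from scipy.spatial.transform import Rotation as R
def T_tool():
    s=env.state(); T=np.eye(4); q=s['tcp_rot']; T[:3,:3]=R.from_quat([q[1],q[2],q[3],q[0]]).as_matrix(); T[:3,3]=s['tcp_pos']; return T
def shot(name):
    p=camera_params(name)
    E=T_tool()@np.array(p['hand_eye']) if name=='wrist' else np.array(p['extrinsics'])
    im,d=camera(name); K=np.array(p['mtx']); v,u=np.mgrid[:400,:640]
    pts=np.stack([u,v],-1).reshape(-1,1,2).astype(float)
    n=cv2.undistortPoints(pts,K,np.array([p['k1'],0,0,0.])).reshape(400,640,2)
    P=np.stack([n[...,0]*d,-n[...,1]*d,-d],-1)@E[:3,:3].T+E[:3,3]
    P[d==0]=np.nan
    return im,P
def save(fn,im): cv2.imwrite(fn,im[...,::-1])
E
python3 - <<'E'
from h import *
for n in('top','side'):
    im,P=shot(n); save(f'pics/{n}1.png',im); np.savez(f'{n}1.npz',im=im,P=P)
s=env.state(); print(s, env.hold_point_z)
E
```

```text
pics
{'t': 0.1, 'joint_positions': array([ 1.26299640e+00,  2.60674987e-01, -1.39252602e-01,  1.17272946e+00,
       -2.45636911e-06,  1.57079981e+00]), 'qd': array([ 1.40670619e-03, -1.09364646e-03,  3.42953110e-03, -2.45497548e-05,
       -5.42143234e-04,  2.28687532e-03]), 'joint_efforts': array([-4.81529952e-06, -4.06508839e+01,  2.54527617e+01,  1.01174557e-02,
        1.41451693e-05, -1.24774900e-06]), 'tcp_pos': array([0.15886499, 0.49972468, 0.23051371]), 'tcp_rot': array([-1.41402854e-04,  1.53294813e-01,  9.88180062e-01, -9.19554332e-04]), 'ft_force': array([0.78612015, 0.74092876, 0.00590098]), 'moment': array([-0.06767542,  0.03275188,  0.03662862]), 'grip_force': 0.0, 'gripper_width': 0.08549253044343212} 0.0187
```

View pics/top1.png

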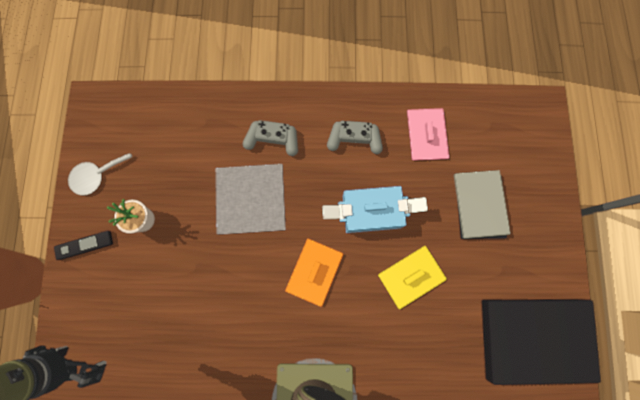

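View pics/side1.png

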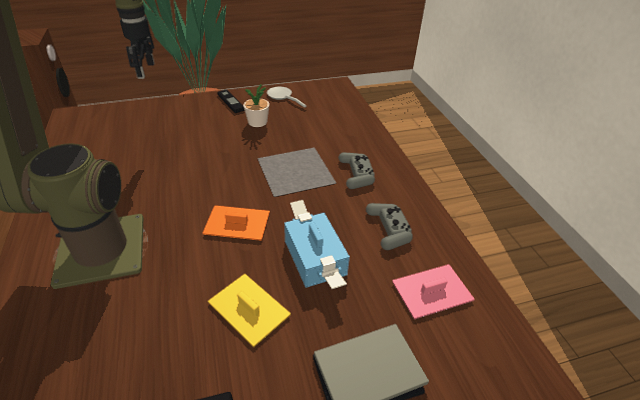

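Top view: blue box around px (375,209), white tabs at (331,212) and (418,205). The mat is at (250,199). Orange, yellow and pink look-alikes and the controllers stay clear.

Run:
```python
from h import *
D=np.load('top1.npz'); im,P=D['im'].astype(int),D['P']; r,g,b=im[...,0],im[...,1],im[...,2]
v,u=np.mgrid[:400,:640]
blue=(b>r+40)&(b>120)&(abs(u-375)<60)&(abs(v-209)<40)
print('z pct',np.nanpercentile(P[blue][:,2],[5,50,95]))
m=blue&(abs(P[...,2]-.07)<.006); Q=P[m]
print('flange',m.sum(),Q.mean(0),cv2.minAreaRect(Q[:,:2].astype(np.float32)*1000))
m=blue&(P[...,2]>.085);Q=P[m];print('handle',m.sum(),Q.mean(0),cv2.minAreaRect(Q[:,:2].astype(np.float32)*1000))
w=(r>170)&(abs(r-b)<50)&(abs(v-209)<25)
for n,a,c in(('L',315,355),('R',398,432)):
    mm=w&(u>a)&(u<c); Q=P[mm]; print(n,mm.sum(),Q.mean(0),cv2.minAreaRect(Q[:,:2].astype(np.float32)*1000),np.percentile(Q[:,2],[5,50,95]))
    for uu in range(a,c,4):
        k=mm&(u==uu)
        if k.sum()>3: print(uu,np.round(np.median(P[k],0),3))
m=(abs(u-250)<45)&(abs(v-199)<45)&(abs(r-b)<20)&(abs(P[...,2])<.012); Q=P[m]
print('mat',Q.mean(0),cv2.minAreaRect(Q[:,:2].astype(np.float32)*1000))
for n,(uu,vv) in dict(c1=(271,135),c2=(356,135),or_=(318,272),yel=(412,277),case=(482,205)).items(): print(n,P[vv,uu])
```

```text
z pct [0.05853115 0.06999235 0.094788  ]
flange 1964 [ 0.52567622 -0.15941143  0.06995552] ((526.6141357421875, -159.73388671875), (110.1343994140625, 160.88978576660156), 5.610128402709961)
handle 141 [ 0.526065   -0.15857775  0.09670664] ((526.6503295898438, -158.97158813476562), (16.655563354492188, 59.26301193237305), 5.85936975479126)
L 396 [nan nan nan] ((532.5872802734375, -50.51054763793945), (45.92274475097656, 82.85618591308594), 21.74459457397461) [nan nan nan]
323 [ 0.512 -0.018  0.071]
327 [ 0.515 -0.029  0.068]
331 [ 0.516 -0.04   0.064]
335 [ 0.517 -0.051  0.058]
339 [ 0.52  -0.063  0.054]
343 [ 0.516 -0.073  0.076]
347 [ 0.52  -0.083  0.077]
351 [ 0.521 -0.095  0.072]
R 372 [nan nan nan] ((540.51611328125, -276.7578125), (30.77845001220703, 106.96312713623047), 21.292903900146484) [nan nan nan]
402 [ 0.535 -0.236  0.074]
406 [ 0.533 -0.247  0.075]
410 [ 0.539 -0.263  0.052]
414 [ 0.539 -0.274  0.057]
418 [ 0.539 -0.284  0.06 ]
422 [ 0.542 -0.295  0.062]
426 [ 0.537 -0.306  0.062]
mat [0.56164686 0.19979484 0.0034961 ] ((563.8309326171875, 201.57943725585938), (198.94674682617188, 199.8166961669922), 4.198819637298584)
c1 [0.74910523 0.13888135 0.03474653]
c2 [ 0.75082381 -0.11346709  0.03789648]
or_ [ 0.35032982 -0.00559879  0.0119264 ]
yel [ 0.33893606 -0.26612148  0.03819735]
case [ 0.5457881  -0.48014057  0.0283257 ]
```

{"api": "carry_out", "payload": {"deltas": [{"slide":[-45,-36,0]},{"slide":[-90,-72,0]},{"slide":[-135,-108,0]},{"slide":[-180,-144,0]},{"slide":[-225,-180,0]}], "jaw": -1}}

```text
invalid input at $.deltas[0]: expected keys slide, twist
```

{"api": "carry_out", "payload": {"deltas": [{"slide":[-45,-36,0]},{"slide":[-90,-72,0]},{"slide":[-135,-108,0]},{"slide":[-180,-144,0]},{"slide":[-225,-180,0]}]}}

```text
invalid input at $.deltas[0]: expected keys slide, twist
```

{"api": "carry_out", "payload": {"deltas": [{"slide":[-48,-36,0],"twist":10},{"slide":[-48,-36,0],"twist":20},{"slide":[-48,-36,0],"twist":30},{"slide":[-48,-36,0],"twist":40},{"slide":[-48,-36,0],"twist":50}]}}

```text
t: 0.72
tcp_pos: [0.1938, 0.451, 0.2309]
tcp_rot: [0.0, 0.559, 0.829, -0.001]
ft_force: [-0.5, 0.6, -0.6]
gripper_width: 0.0853
grip_force: 0.0
```

{"api": "carry_out", "payload": {"deltas": [{"slide":[0,0,30],"twist":9},{"slide":[0,0,60],"twist":16.8},{"slide":[0,0,85],"twist":16.8},{"slide":[0,0,85],"twist":16.8}]}}

```text
t: 1.23
tcp_pos: [0.193, 0.4494, 0.1443]
tcp_rot: [0.001, 0.672, 0.741, -0.003]
ft_force: [0.8, -0.4, -0.7]
gripper_width: 0.0855
grip_force: 0.0
```

```bash
cat >> h.py <<'E'
C=np.array([.5266,-.1595]); YAW=np.radians(5.65)
def need(xyz,yaw=YAW):
    T=T_tool(); a=np.arctan2(T[1,1],T[0,1]); 
    print('slide mm',np.round(T[:3,:3].T@(np.array(xyz)-T[:3,3])*1000,1),'twist',np.round(np.degrees((a-yaw+np.pi/2)%np.pi-np.pi/2),2))
def box(x,y): c,s=np.cos(YAW),np.sin(YAW); return C+[c*x-s*y,s*x+c*y]
E
python3 - <<'E'
from h import *
s=env.state();print(s['t'],s['tcp_pos'],s['ft_force'],s['gripper_width'],s['joint_positions'],box(0,132),box(0,-132))
need([*box(0,132),.08])
im,P=shot('wrist'); save('pics/w1.png',im); np.savez('w1.npz',im=im,P=P)
E
```

```text
1.225 [0.19298506 0.4493997  0.1443034 ] [ 0.83715397 -0.38551161 -0.71830664] 0.08551217744008979 [ 1.16517746e+00  2.59053806e-01 -3.78188748e-01  9.38930270e-01
  4.85547010e-06  2.63875851e+00] [-12.46897982 131.19922603] [  13.52217982 -131.51822603]
slide mm [ 1.313603e+05  8.810000e+01 -5.545000e+02] twist -0.08
```

{"api": "carry_out", "payload": {"deltas": [{"slide":[-50,27,0],"twist":0},{"slide":[-100,54,0],"twist":0},{"slide":[-150,81,0],"twist":0},{"slide":[-200,108,0],"twist":0},{"slide":[-250,135,0],"twist":0}], "jaw": -1}}

```text
t: 1.9
tcp_pos: [0.3545, 0.2149, 0.1481]
tcp_rot: [0.001, 0.672, 0.741, 0.002]
ft_force: [1.0, 0.7, 1.1]
gripper_width: -0.0
grip_force: 0.0
```

{"api": "carry_out", "payload": {"deltas": [{"slide":[-50,27,0],"twist":0},{"slide":[-100,54,0],"twist":0},{"slide":[-150,81,0],"twist":0},{"slide":[-200,108,0],"twist":0},{"slide":[-250,135,0],"twist":0}]}}

```text
t: 2.52
tcp_pos: [0.5132, -0.0218, 0.1481]
tcp_rot: [0.001, 0.672, 0.741, 0.001]
ft_force: [0.3, 0.8, -0.3]
gripper_width: -0.0
grip_force: 0.0
```

Run:
```python
from h import *
s=env.state();print(s['t'],s['tcp_pos'],s['ft_force'],s['gripper_width'],s['joint_positions'],box(0,.132),box(0,-.132))
need([*box(0,.132),.08])
im,P=shot('wrist'); save('pics/w1.png',im); np.savez('w1.npz',im=im,P=P)
```

```text
2.525 [ 0.51319138 -0.02179997  0.14807965] [ 0.32941546  0.75826944 -0.31550217] -1.9433211262855654e-05 [-4.26588378e-02  2.89290627e-01 -3.23767921e-01  9.54535543e-01
  3.28878424e-04  1.43128655e+00] [ 0.51360442 -0.02814127] [ 0.53959558 -0.29085873]
slide mm [-6.3 -0.4 68.1] twist -0.1
```

View pics/w1.png

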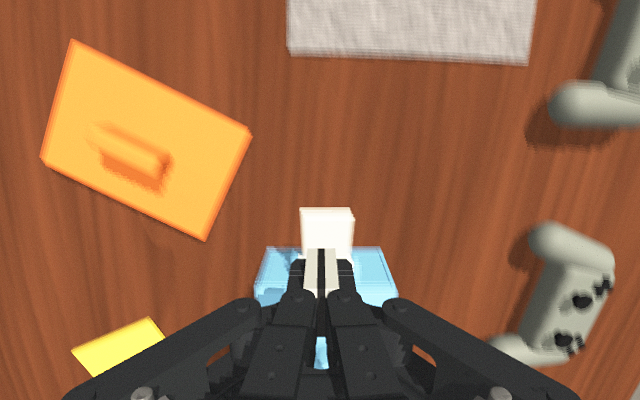

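{"api": "carry_out", "payload": {"deltas": [{"slide":[-6,0,30],"twist":0},{"slide":[-6,0,60],"twist":0},{"slide":[-6,0,64],"twist":0},{"slide":[-6,0,66],"twist":0}]}}

```text
t: 3.08
tcp_pos: [0.5126, -0.0258, 0.0815]
tcp_rot: [0.001, 0.672, 0.741, 0.001]
ft_force: [-0.8, 0.4, -0.3]
gripper_width: -0.0003
grip_force: 0.0
```

Run:
```python
from h import *
D=np.load('w1.npz'); im,P=D['im'].astype(int),D['P']
c,s=np.cos(YAW),np.sin(YAW); L=(P[...,:2]-C)@np.array([[c,-s],[s,c]])*1000; z=P[...,2]*1000
w=(im.min(-1)>150)&(abs(L[...,0])<30)&(L[...,1]>60)&(z>20)
for y in range(96,152,6):
    k=w&(abs(L[...,1]-y)<2)
    if k.sum()>5: print(y,k.sum(),np.percentile(z[k],[5,50,95]).round(1),L[...,0][k].min().round(1),L[...,0][k].max().round(1))
print('ymax',np.nanpercentile(L[...,1][w],99.5))
```

```text
96 138 [44.1 52.6 57.2] -19.5 30.0
102 76 [55.5 56.5 57.2] -13.1 21.5
108 171 [57.9 58.8 60.2] -12.9 21.2
114 181 [60.3 61.5 62.5] -12.6 21.6
120 184 [62.9 64.  65.4] -13.1 21.3
126 194 [65.4 66.6 67.9] -12.9 21.7
132 217 [68.2 69.3 70.4] -12.6 21.3
138 234 [70.6 71.9 73. ] -13.1 21.6
144 12 [161.5 184.9 189.5] -0.9 20.8
150 1039 [154.2 172.6 185.4] -5.4 26.3
ymax 150.1851053304505
```

The wrist view shows the white tab at (327,233) directly ahead of the closed fingers. Now pressing.

{"api": "carry_out", "payload": {"deltas": [{"slide":[-2,2,4],"twist":0},{"slide":[-2,2,8],"twist":0},{"slide":[-2,2,12],"twist":0},{"slide":[-2,2,15],"twist":0},{"slide":[-2,2,18],"twist":0}]}}

```text
t: 3.7
tcp_pos: [0.5149, -0.0269, 0.0632]
tcp_rot: [0.0, 0.672, 0.741, 0.002]
ft_force: [-0.1, 2.5, 5.9]
gripper_width: 0.0002
grip_force: 2.5
```

{"api": "carry_out", "payload": {"deltas": [{"slide":[0,0,2],"twist":0},{"slide":[0,0,4],"twist":0},{"slide":[0,0,6],"twist":0},{"slide":[0,0,8],"twist":0},{"slide":[0,0,9],"twist":0}]}}

```text
t: 4.32
tcp_pos: [0.5148, -0.0265, 0.0541]
tcp_rot: [-0.0, 0.672, 0.741, 0.002]
ft_force: [-0.3, 2.9, 5.2]
gripper_width: 0.0003
grip_force: 2.5
```

{"api": "carry_out", "payload": {"deltas": [{"slide":[0,0,1.5],"twist":0},{"slide":[0,0,3],"twist":0},{"slide":[0,0,4],"twist":0}]}}

```text
t: 4.7
tcp_pos: [0.5148, -0.0262, 0.0502]
tcp_rot: [-0.0, 0.672, 0.741, 0.002]
ft_force: [-1.3, 4.2, 6.1]
gripper_width: -0.0001
grip_force: 3.4
```

{"api": "carry_out", "payload": {"deltas": [{"slide":[0,0,1],"twist":0},{"slide":[0,0,1],"twist":0}]}}

```text
t: 4.95
tcp_pos: [0.5149, -0.0262, 0.0492]
tcp_rot: [-0.0, 0.672, 0.741, 0.002]
ft_force: [0.1, 4.1, 5.0]
gripper_width: -0.0001
grip_force: 2.9
```

{"api": "carry_out", "payload": {"deltas": [{"slide":[0,0,1],"twist":0},{"slide":[0,0,1],"twist":0}]}}

```text
t: 5.2
tcp_pos: [0.5148, -0.0262, 0.0483]
tcp_rot: [-0.0, 0.672, 0.741, 0.002]
ft_force: [-0.5, 4.7, 5.2]
gripper_width: 0.0006
grip_force: 3.0
```

{"api": "carry_out", "payload": {"deltas": [{"slide":[0,0,1],"twist":0},{"slide":[0,0,1],"twist":0}]}}

```text
t: 5.45
tcp_pos: [0.5149, -0.0263, 0.0473]
tcp_rot: [-0.0, 0.672, 0.741, 0.002]
ft_force: [-1.8, 3.7, 5.3]
gripper_width: 0.0001
grip_force: 3.1
```

{"api": "carry_out", "payload": {"deltas": [{"slide":[0,0,1],"twist":0},{"slide":[0,0,1],"twist":0}]}}

```text
t: 5.7
tcp_pos: [0.5149, -0.0263, 0.0463]
tcp_rot: [-0.0, 0.672, 0.741, 0.002]
ft_force: [0.2, 3.9, 5.5]
gripper_width: -0.0003
grip_force: 3.1
```

{"api": "carry_out", "payload": {"deltas": [{"slide":[0,0,0.7],"twist":0},{"slide":[0,0,0.7],"twist":0}]}}

```text
t: 5.95
tcp_pos: [0.5148, -0.0264, 0.0456]
tcp_rot: [-0.0, 0.672, 0.741, 0.002]
ft_force: [-0.4, 2.8, 5.7]
gripper_width: 0.0002
grip_force: 3.2
```

{"api": "carry_out", "payload": {"deltas": [{"slide":[0,0,0.7],"twist":0},{"slide":[0,0,0.7],"twist":0}]}}

```text
t: 6.2
tcp_pos: [0.5149, -0.0264, 0.0449]
tcp_rot: [-0.0, 0.672, 0.741, 0.002]
ft_force: [-0.2, 3.3, 5.4]
gripper_width: 0.0
grip_force: 3.2
```

{"api": "carry_out", "payload": {"deltas": [{"slide":[0,0,0.7],"twist":0},{"slide":[0,0,0.7],"twist":0}]}}

```text
t: 6.45
tcp_pos: [0.5148, -0.0265, 0.0442]
tcp_rot: [-0.0, 0.672, 0.741, 0.002]
ft_force: [-0.8, 3.6, 5.0]
gripper_width: -0.0003
grip_force: 3.2
```

{"api": "carry_out", "payload": {"deltas": [{"slide":[0,0,0.7],"twist":0},{"slide":[0,0,0.7],"twist":0}]}}

```text
t: 6.7
tcp_pos: [0.5149, -0.0265, 0.0437]
tcp_rot: [0.0, 0.672, 0.741, 0.002]
ft_force: [-0.6, 3.5, 6.7]
gripper_width: -0.0002
grip_force: 4.0
```

{"api": "carry_out", "payload": {"deltas": [{"slide":[0,0,0.7],"twist":0},{"slide":[0,0,0.7],"twist":0}]}}

```text
t: 6.95
tcp_pos: [0.515, -0.0265, 0.0434]
tcp_rot: [0.0, 0.672, 0.741, 0.002]
ft_force: [-1.7, 3.6, 10.9]
gripper_width: 0.0004
grip_force: 5.8
```

{"api": "carry_out", "payload": {"deltas": [{"slide":[0,0,0.6],"twist":0},{"slide":[0,0,0.6],"twist":0}]}}

```text
t: 7.2
tcp_pos: [0.5151, -0.0265, 0.0433]
tcp_rot: [0.0, 0.672, 0.741, 0.002]
ft_force: [-3.1, 3.9, 14.0]
gripper_width: -0.0
grip_force: 7.4
```

Stop felt (14 N with almost no travel). Lifting, then over to the other tab.

{"api": "carry_out", "payload": {"deltas": [{"slide":[0,0,-20],"twist":0},{"slide":[0,0,-60],"twist":0},{"slide":[0,0,-105],"twist":0},{"slide":[-50,0,-107],"twist":0},{"slide":[-105,0,-107],"twist":0}]}}

```text
t: 7.82
tcp_pos: [0.525, -0.1328, 0.1494]
tcp_rot: [0.001, 0.671, 0.741, 0.001]
ft_force: [0.7, -0.3, 0.5]
gripper_width: 0.0002
grip_force: 0.0
```

{"api": "carry_out", "payload": {"deltas": [{"slide":[-25,0,0],"twist":0},{"slide":[-25,0,0],"twist":0}]}}

```text
t: 8.07
tcp_pos: [0.5265, -0.1588, 0.148]
tcp_rot: [0.0, 0.673, 0.74, -0.0]
ft_force: [-0.4, 0.0, -0.2]
gripper_width: 0.0002
grip_force: 0.0
```

Run:
```python
from h import *
s=env.state();print(s['t'],s['tcp_pos'],s['ft_force'])
need([*box(0,-.132),.08])
im,P=shot('wrist'); save('pics/w2.png',im)
im=im.astype(int)
c,sn=np.cos(YAW),np.sin(YAW); L=(P[...,:2]-C)@np.array([[c,-sn],[sn,c]])*1000; z=P[...,2]*1000
w=(im.min(-1)>150)&(abs(L[...,0])<35)&(z>20)&(z<95)
for y in list(range(66,156,6)):
    k=w&(abs(L[...,1]-y)<2)
    if k.sum()>5: print(y,k.sum(),np.percentile(z[k],[5,50,95]).round(1),L[...,0][k].min().round(1),L[...,0][k].max().round(1))
```

```text
8.075 [ 0.5265497  -0.15881947  0.14804775] [-0.40121839  0.04470072 -0.20279675]
slide mm [-132.7    0.6   68.1] twist -0.26
66 640 [68.9 70.  71. ] -35.0 34.9
72 410 [68.8 69.9 71.1] -34.9 34.8
78 205 [56.6 69.5 70.7] -34.9 35.0
84 318 [56.1 84.9 86.4] -22.1 30.2
90 501 [53.4 80.6 83. ] -21.9 29.9
96 374 [55.8 77.1 78.9] -22.3 30.4
102 254 [48.3 73.5 75. ] -13.4 21.7
108 316 [46.  47.2 48.4] -13.4 21.7
114 310 [44.9 46.1 47.2] -13.3 21.7
120 312 [43.7 44.9 46.1] -13.3 21.7
126 312 [42.5 43.7 45. ] -14.0 21.6
132 317 [41.2 42.5 43.8] -13.9 21.7
138 315 [40.1 41.3 42.6] -13.9 21.7
144 48 [38.9 40.5 41.4] -13.9 20.2
```

{"api": "carry_out", "payload": {"deltas": [{"slide":[-50,1,0],"twist":0},{"slide":[-100,2,20],"twist":0},{"slide":[-132,3,50],"twist":0},{"slide":[-132,3,68],"twist":0},{"slide":[-132,3,68],"twist":0}]}}

```text
t: 8.75
tcp_pos: [0.5407, -0.2864, 0.0783]
tcp_rot: [-0.002, 0.672, 0.741, -0.0]
ft_force: [-0.2, 0.3, -0.1]
gripper_width: 0.0001
grip_force: 0.0
```

Run:
```python
from h import *
s=env.state();print(s['t'],s['tcp_pos'],s['ft_force'])
im,P=shot('wrist'); save('pics/w3.png',im); im=im.astype(int)
D=np.load('top1.npz')
c,sn=np.cos(YAW),np.sin(YAW)
for n,(im,P) in dict(top=(D['im'].astype(int),D['P']),wrist=(im,P)).items():
    L=(P[...,:2]-C)@np.array([[c,-sn],[sn,c]])*1000; z=P[...,2]*1000
    w=(im.min(-1)>150)&(abs(L[...,0])<35)&(z>20)&(z<95)
    for y in range(-148,-98,7):
        k=w&(abs(L[...,1]-y)<3)
        if k.sum()>5: print(n,y,k.sum(),np.percentile(z[k],[5,50,95]).round(1),L[...,0][k].min().round(1),L[...,0][k].max().round(1))
    h=(im[...,2]>im[...,0]+40)&(z>93)&(z<101)&(abs(L[...,0])<30)&(abs(L[...,1])<50)
    if h.sum()>20: print(n,'handle',h.sum(),L[h].min(0),L[h].max(0))
```

```text
8.75 [ 0.54072775 -0.28640625  0.07829121] [-0.1673551   0.28519777 -0.09400701]
top -148 7 [61.9 64.5 67.5] -14.6 15.6
top -141 31 [61.5 64.2 67.2] -18.0 16.6
top -134 29 [59.1 61.7 65.3] -17.0 17.5
top -127 28 [58.4 60.  63.2] -18.0 16.1
top -120 29 [56.1 58.1 61.5] -18.0 17.0
top -113 32 [52.8 57.  60.2] -16.9 17.9
top -106 26 [51.3 54.  57. ] -16.0 16.1
top -99 20 [48.7 52.2 53.7] -14.6 17.1
top handle 124 [ -8.21480206 -29.08784982] [ 8.45973075 29.22437636]
wrist -141 17 [62.4 63.7 64.8] 19.9 20.7
wrist -134 186 [60.2 61.4 62.7] -14.5 20.7
wrist -127 594 [58.6 59.9 61.3] -14.6 20.6
wrist -120 773 [56.8 58.1 59.7] -14.5 20.6
wrist -113 779 [54.8 56.1 57.4] -14.5 20.5
wrist -106 764 [52.9 54.2 55.5] -14.4 20.5
wrist -99 445 [51.1 52.9 57. ] -22.9 29.4
wrist handle 2121 [ -4.574348   -32.49337645] [ 11.42701273 -17.06588487]
```

{"api": "carry_out", "payload": {"deltas": [{"slide":[-2,0,6],"twist":0},{"slide":[-3,0,11],"twist":0},{"slide":[-3,0,15],"twist":0},{"slide":[-3,0,19],"twist":0},{"slide":[-3,0,22],"twist":0}]}}

```text
t: 9.43
tcp_pos: [0.543, -0.2922, 0.0591]
tcp_rot: [0.001, 0.672, 0.74, -0.0]
ft_force: [-1.2, -0.8, 5.3]
gripper_width: -0.0002
grip_force: 2.7
```

{"api": "carry_out", "payload": {"deltas": [{"slide":[0,0,2],"twist":0},{"slide":[0,0,4],"twist":0},{"slide":[0,0,6],"twist":0},{"slide":[0,0,8],"twist":0},{"slide":[0,0,9],"twist":0}]}}

```text
t: 10.05
tcp_pos: [0.5432, -0.2933, 0.0506]
tcp_rot: [0.002, 0.672, 0.74, -0.001]
ft_force: [-2.0, -3.1, 7.4]
gripper_width: 0.0
grip_force: 3.7
```

{"api": "carry_out", "payload": {"deltas": [{"slide":[0,0,1],"twist":0},{"slide":[0,0,2],"twist":0},{"slide":[0,0,2],"twist":0}]}}

```text
t: 10.42
tcp_pos: [0.5432, -0.2933, 0.0487]
tcp_rot: [0.002, 0.672, 0.74, -0.001]
ft_force: [-1.7, -4.6, 6.7]
gripper_width: 0.0003
grip_force: 3.4
```

{"api": "carry_out", "payload": {"deltas": [{"slide":[0,0,1.5],"twist":0},{"slide":[0,0,3],"twist":0},{"slide":[0,0,3],"twist":0}]}}

```text
t: 10.8
tcp_pos: [0.5431, -0.2931, 0.0456]
tcp_rot: [0.002, 0.672, 0.74, -0.001]
ft_force: [-2.2, -1.7, 6.3]
gripper_width: 0.0001
grip_force: 3.4
```

{"api": "carry_out", "payload": {"deltas": [{"slide":[0,0,1],"twist":0},{"slide":[0,0,2],"twist":0},{"slide":[0,0,2],"twist":0}]}}

```text
t: 11.18
tcp_pos: [0.5431, -0.2929, 0.0437]
tcp_rot: [0.002, 0.672, 0.74, -0.001]
ft_force: [-2.0, -2.5, 7.2]
gripper_width: 0.0002
grip_force: 3.5
```

{"api": "carry_out", "payload": {"deltas": [{"slide":[0,0,1],"twist":0},{"slide":[0,0,1],"twist":0}]}}

```text
t: 11.42
tcp_pos: [0.5431, -0.2928, 0.0427]
tcp_rot: [0.002, 0.672, 0.74, -0.001]
ft_force: [-1.2, -0.8, 6.9]
gripper_width: -0.0001
grip_force: 3.5
```

{"api": "carry_out", "payload": {"deltas": [{"slide":[0,0,0.7],"twist":0},{"slide":[0,0,0.7],"twist":0}]}}

```text
t: 11.68
tcp_pos: [0.5431, -0.2927, 0.042]
tcp_rot: [0.002, 0.672, 0.74, -0.001]
ft_force: [-1.8, -1.1, 6.6]
gripper_width: 0.0002
grip_force: 3.5
```

{"api": "carry_out", "payload": {"deltas": [{"slide":[0,0,1],"twist":0},{"slide":[0,0,1],"twist":0}]}}

```text
t: 11.92
tcp_pos: [0.5431, -0.2925, 0.0409]
tcp_rot: [0.001, 0.672, 0.74, -0.0]
ft_force: [-3.0, -1.7, 6.6]
gripper_width: -0.0001
grip_force: 3.5
```

{"api": "carry_out", "payload": {"deltas": [{"slide":[0,0,1],"twist":0},{"slide":[0,0,1],"twist":0}]}}

```text
t: 12.18
tcp_pos: [0.5431, -0.2922, 0.04]
tcp_rot: [0.001, 0.672, 0.74, -0.0]
ft_force: [-1.8, -0.4, 7.6]
gripper_width: 0.0003
grip_force: 3.7
```

{"api": "carry_out", "payload": {"deltas": [{"slide":[0,0,0.7],"twist":0},{"slide":[0,0,0.7],"twist":0}]}}

```text
t: 12.42
tcp_pos: [0.5431, -0.2922, 0.0398]
tcp_rot: [0.001, 0.672, 0.74, -0.0]
ft_force: [-2.3, -0.2, 11.0]
gripper_width: -0.0
grip_force: 5.0
```

{"api": "carry_out", "payload": {"deltas": [{"slide":[0,0,0.6],"twist":0},{"slide":[0,0,0.6],"twist":0}]}}

```text
t: 12.68
tcp_pos: [0.5432, -0.2922, 0.0397]
tcp_rot: [0.002, 0.672, 0.74, -0.0]
ft_force: [-4.3, -0.1, 13.1]
gripper_width: -0.0001
grip_force: 6.2
```

{"api": "carry_out", "payload": {"deltas": [{"slide":[0,0,-20],"twist":0},{"slide":[0,0,-60],"twist":0},{"slide":[0,0,-115],"twist":0},{"slide":[45,0,-135],"twist":0},{"slide":[80,0,-135],"twist":0}], "jaw": 1}}

```text
t: 13.3
tcp_pos: [0.5362, -0.2113, 0.1747]
tcp_rot: [0.002, 0.672, 0.74, 0.001]
ft_force: [1.3, -0.0, -0.2]
gripper_width: 0.0854
grip_force: 0.0
```

{"api": "carry_out", "payload": {"deltas": [{"slide":[10,0,0],"twist":0},{"slide":[10,0,0],"twist":0}]}}

```text
t: 13.55
tcp_pos: [0.5337, -0.2014, 0.172]
tcp_rot: [-0.0, 0.672, 0.741, -0.0]
ft_force: [-0.4, -0.6, -1.1]
gripper_width: 0.0852
grip_force: 0.0
```

Run:
```python
from h import *
s=env.state();print(s['t'],s['tcp_pos'],s['gripper_width'])
np.set_printoptions(suppress=True,precision=1)
im,P=shot('wrist'); save('pics/w4.png',im); im2,P2=shot('top')
c,sn=np.cos(YAW),np.sin(YAW)
for n,im,P in (('wrist',im,P),('top',im2,P2)):
    im=im.astype(int); L=(P[...,:2]-C)@np.array([[c,-sn],[sn,c]])*1000; z=P[...,2]*1000
    w=(im.min(-1)>150)&(abs(L[...,0])<35)&(z>20)&(z<95)
    for y in (-141,-134,-127,-120,-113,-92,-86,-83,84,88,92,113,120,127,134):
        k=w&(abs(L[...,1]-y)<2)
        if k.sum()>5: print(n,y,k.sum(),np.percentile(z[k],[5,50,95]).round(1))
    h=(im[...,2]>im[...,0]+40)&(z>93)&(z<101)&(abs(L[...,0])<30)&(abs(L[...,1])<50)
    if h.sum()>20: print(n,'handle',h.sum(),np.percentile(L[h],[1,99],axis=0),np.median(z[h]),cv2.minAreaRect(P[h][:,:2].astype(np.float32)*1000))
    save(f'pics/{n}_open.png',im.astype(np.uint8))
need([*box(.002,0),.08])
```

```text
13.55 [ 0.53370389 -0.20138911  0.17197319] 0.08515280052888362
wrist -141 99 [33.9 34.8 36.1]
wrist -134 109 [36.2 37.1 38.3]
wrist -127 69 [38.5 39.4 40.2]
wrist -92 430 [53.1 59.4 83.9]
wrist -86 197 [82.  84.  86.3]
wrist -83 23 [68.5 69.8 70.5]
wrist 84 315 [56.3 84.7 86.2]
wrist 88 429 [52.8 82.  84.2]
wrist 92 394 [52.7 79.4 81.6]
wrist handle 2093 [[ -4.6 -30.3]
 [ 11.1  27.1]] 97.59611141755684 ((530.0643310546875, -161.0782012939453), (15.971348762512207, 59.1748161315918), 5.407251358032227)
top 84 10 [56.2 84.3 87.2]
top 88 26 [51.9 83.5 87.7]
top 92 28 [51.7 79.7 82.9]
top 113 17 [44.3 47.2 49.1]
top 120 19 [43.  45.1 48.1]
top 127 18 [40.2 44.3 46.4]
top 134 19 [41.4 43.2 45.6]
top handle 124 [[ -7.5 -28.1]
 [  8.2  29.4]] 97.38924573394891 ((526.7333984375, -159.14134216308594), (16.02112579345703, 58.59703826904297), 5.50675630569458)
slide mm [43.5 -1.1 91.8] twist -0.12
```

Both hooks read 84 mm at the tip, so both are tipped clear. Grasping the handle.

{"api": "carry_out", "payload": {"deltas": [{"slide":[30,-1,0],"twist":0},{"slide":[42,-1,35],"twist":0},{"slide":[42,-1,75],"twist":0},{"slide":[42,-1,93],"twist":0},{"slide":[42,-1,96],"twist":0}]}}

```text
t: 14.28
tcp_pos: [0.5276, -0.1606, 0.0744]
tcp_rot: [-0.002, 0.672, 0.74, -0.001]
ft_force: [-0.0, -0.9, -0.2]
gripper_width: 0.085
grip_force: 0.0
```

{"api": "carry_out", "payload": {"deltas": [{"slide":[0,0,0],"twist":0},{"slide":[0,0,0],"twist":0},{"slide":[0,0,0],"twist":0},{"slide":[0,0,0],"twist":0},{"slide":[0,0,0],"twist":0}], "jaw": -1, "newtons": 30}}

```text
t: 14.9
tcp_pos: [0.5293, -0.1601, 0.0769]
tcp_rot: [0.001, 0.672, 0.741, 0.0]
ft_force: [-0.5, -0.3, 4.2]
gripper_width: 0.0156
grip_force: 30.1
```

{"api": "carry_out", "payload": {"deltas": [{"slide":[0,0,-1],"twist":0},{"slide":[0,0,-2],"twist":0},{"slide":[0,0,-3],"twist":0}]}}

```text
t: 15.28
tcp_pos: [0.5284, -0.1598, 0.0789]
tcp_rot: [-0.0, 0.672, 0.741, -0.0]
ft_force: [-0.3, -0.1, -1.0]
gripper_width: 0.0156
grip_force: 29.3
```

{"api": "carry_out", "payload": {"deltas": [{"slide":[0,0,-1],"twist":0},{"slide":[0,0,-2],"twist":0},{"slide":[0,0,-3],"twist":0},{"slide":[0,0,-4],"twist":0}]}}

```text
t: 15.78
tcp_pos: [0.5288, -0.1599, 0.0833]
tcp_rot: [0.0, 0.672, 0.741, 0.0]
ft_force: [0.0, 0.2, -2.3]
gripper_width: 0.0152
grip_force: 29.3
```

{"api": "carry_out", "payload": {"deltas": [{"slide":[0,0,-3],"twist":0},{"slide":[0,0,-6],"twist":0},{"slide":[0,0,-10],"twist":0},{"slide":[0,0,-14],"twist":0},{"slide":[0,0,-20],"twist":0}]}}

```text
t: 16.4
tcp_pos: [0.5287, -0.1599, 0.1035]
tcp_rot: [-0.0, 0.672, 0.741, -0.0]
ft_force: [-1.0, 0.2, -2.4]
gripper_width: 0.0155
grip_force: 29.3
```

{"api": "carry_out", "payload": {"deltas": [{"slide":[0,0,-10],"twist":0},{"slide":[0,0,-25],"twist":0},{"slide":[0,0,-40],"twist":0},{"slide":[0,0,-50],"twist":0},{"slide":[0,0,-50],"twist":0}]}}

```text
t: 17.02
tcp_pos: [0.5296, -0.1602, 0.1545]
tcp_rot: [0.001, 0.672, 0.741, 0.001]
ft_force: [0.2, 0.7, -1.6]
gripper_width: 0.0156
grip_force: 29.4
```

Run:
```python
from h import *
s=env.state();print(s['t'],s['tcp_pos'],s['ft_force'],s['gripper_width'])
im,P=shot('top'); save('pics/top3.png',im); im=im.astype(int)
b=(im[...,2]>im[...,0]+40)&(im[...,2]>120)&(P[...,2]>.1)&(P[...,2]<.17)&(abs(P[...,1]+.16)<.13)&(abs(P[...,0]-.53)<.12)
Q=P[b]; A=np.c_[Q[:,:2]-Q[:,:2].mean(0),np.ones(len(Q))]
k=abs(Q[:,2]-np.median(Q[:,2]))<.02
p=np.linalg.lstsq(A[k],Q[k,2],rcond=None)[0]; print(len(Q),np.degrees(p[:2]),p[2],cv2.minAreaRect(Q[k][:,:2].astype(np.float32)*1000))
need([.563,.2009,.1],np.radians(4.2))
```

```text
17.025 [ 0.52960229 -0.16021513  0.15448582] [ 0.20280453  0.74518559 -1.57583192] 0.015636634699177483
1002 [ 0.11361754 -1.13043629] 0.1478024746210795 ((523.0994262695312, -114.10238647460938), (110.24958801269531, 68.68669128417969), 5.079326629638672)
slide mm [356.   68.8  53.6] twist 1.36
```

{"api": "carry_out", "payload": {"deltas": [{"slide":[25,5,0],"twist":0},{"slide":[65,12,0],"twist":0},{"slide":[105,20,0],"twist":0},{"slide":[145,28,0],"twist":0},{"slide":[185,36,0],"twist":0}]}}

```text
t: 17.7
tcp_pos: [0.5461, 0.0289, 0.1524]
tcp_rot: [-0.0, 0.672, 0.741, -0.001]
ft_force: [-0.4, -0.7, -0.5]
gripper_width: 0.0151
grip_force: 29.3
```

{"api": "carry_out", "payload": {"deltas": [{"slide":[40,8,0],"twist":0},{"slide":[80,16,0],"twist":0},{"slide":[120,24,0],"twist":0},{"slide":[155,30,0],"twist":0},{"slide":[171,33,0],"twist":1}]}}

```text
t: 18.32
tcp_pos: [0.5624, 0.203, 0.1522]
tcp_rot: [-0.0, 0.678, 0.735, -0.0]
ft_force: [-0.4, -1.2, -1.1]
gripper_width: 0.0155
grip_force: 29.3
```

{"api": "carry_out", "payload": {"deltas": [{"slide":[0,0,20],"twist":0},{"slide":[0,0,45],"twist":0},{"slide":[0,0,70],"twist":0},{"slide":[0,0,90],"twist":0},{"slide":[0,0,100],"twist":0}]}}

```text
t: 18.95
tcp_pos: [0.5615, 0.2006, 0.0512]
tcp_rot: [-0.001, 0.678, 0.735, -0.002]
ft_force: [-0.6, 0.2, -1.4]
gripper_width: 0.0151
grip_force: 29.4
```

Run:
```python
from h import *
s=env.state();print(s['t'],s['tcp_pos'],s['ft_force'],s['gripper_width'])
im,P=shot('top'); save('pics/top4.png',im); need([.563,.2009,.0215],np.radians(4.2))
```

```text
18.95 [0.56148706 0.20056384 0.05124694] [-0.61271517  0.24389966 -1.43466436] 0.01506481276059447
slide mm [ 0.3  1.9 29.1] twist 0.36
```

View pics/top4.png

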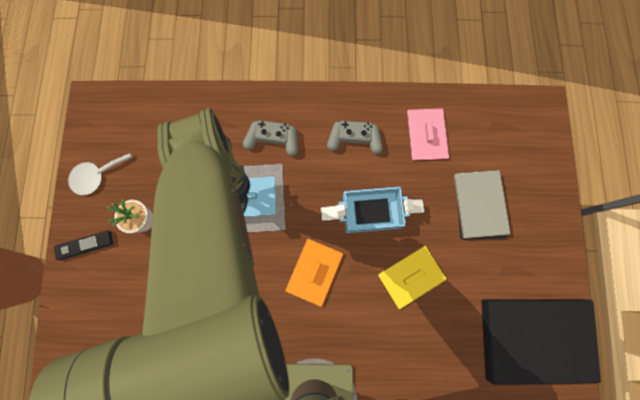

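The box is open at (375,210), and the lid sits over the mat centre around (255,198). Nothing else has moved. Lowering it.

{"api": "carry_out", "payload": {"deltas": [{"slide":[0,1,8],"twist":0},{"slide":[0,1,15],"twist":0},{"slide":[0,1,20],"twist":0},{"slide":[0,1,24],"twist":0},{"slide":[0,1,26],"twist":0}]}}

```text
t: 19.62
tcp_pos: [0.5639, 0.2011, 0.0271]
tcp_rot: [-0.0, 0.678, 0.735, -0.0]
ft_force: [-0.6, 0.5, -1.6]
gripper_width: 0.0151
grip_force: 29.4
```

{"api": "carry_out", "payload": {"deltas": [{"slide":[0,0,0.7],"twist":0},{"slide":[0,0,1.4],"twist":0},{"slide":[0,0,2],"twist":0}]}}

```text
t: 20.0
tcp_pos: [0.564, 0.2012, 0.0253]
tcp_rot: [0.0, 0.678, 0.735, 0.0]
ft_force: [-0.1, -1.2, -2.1]
gripper_width: 0.0157
grip_force: 29.4
```

{"api": "carry_out", "payload": {"deltas": [{"slide":[0,0,0.7],"twist":0},{"slide":[0,0,1.4],"twist":0}]}}

```text
t: 20.25
tcp_pos: [0.5639, 0.2012, 0.0238]
tcp_rot: [0.0, 0.678, 0.735, 0.0]
ft_force: [0.2, -0.2, -1.3]
gripper_width: 0.0151
grip_force: 29.4
```

{"api": "carry_out", "payload": {"deltas": [{"slide":[0,0,0.7],"twist":0},{"slide":[0,0,1.2],"twist":0},{"slide":[0,0,1.2],"twist":0}]}}

```text
t: 20.62
tcp_pos: [0.5639, 0.2011, 0.0226]
tcp_rot: [-0.0, 0.678, 0.735, -0.0]
ft_force: [-0.2, 0.9, -1.7]
gripper_width: 0.0156
grip_force: 29.4
```

{"api": "carry_out", "payload": {"deltas": [{"slide":[0,0,0.6],"twist":0},{"slide":[0,0,0.6],"twist":0}]}}

```text
t: 20.88
tcp_pos: [0.5639, 0.2011, 0.022]
tcp_rot: [0.0, 0.678, 0.735, 0.0]
ft_force: [-0.6, -0.1, -2.0]
gripper_width: 0.0153
grip_force: 29.4
```

{"api": "carry_out", "payload": {"deltas": [{"slide":[0,0,0.6],"twist":0},{"slide":[0,0,0.6],"twist":0}]}}

```text
t: 21.12
tcp_pos: [0.564, 0.2012, 0.022]
tcp_rot: [0.0, 0.678, 0.735, 0.0]
ft_force: [-1.9, -1.3, 4.0]
gripper_width: 0.0155
grip_force: 30.1
```

Touchdown at 0.022 m. Releasing and rising.

{"api": "carry_out", "payload": {"deltas": [{"slide":[0,0,0],"twist":0},{"slide":[0,0,0],"twist":0},{"slide":[0,0,0],"twist":0},{"slide":[0,0,0],"twist":0},{"slide":[0,0,0],"twist":0}], "jaw": 1}}

```text
t: 21.75
tcp_pos: [0.5639, 0.2011, 0.0213]
tcp_rot: [-0.0, 0.678, 0.735, -0.0]
ft_force: [-0.2, 0.9, -0.8]
gripper_width: 0.0851
grip_force: 0.0
```

{"api": "carry_out", "payload": {"deltas": [{"slide":[0,0,-15],"twist":0},{"slide":[0,0,-50],"twist":0},{"slide":[0,0,-90],"twist":0},{"slide":[0,0,-140],"twist":0},{"slide":[0,0,-170],"twist":0}]}}

```text
t: 22.38
tcp_pos: [0.565, 0.2015, 0.1956]
tcp_rot: [0.001, 0.678, 0.735, 0.002]
ft_force: [0.9, 0.6, -0.2]
gripper_width: 0.0855
grip_force: 0.0
```

{"api": "carry_out", "payload": {"deltas": [{"slide":[0,-40,0],"twist":0},{"slide":[0,-80,0],"twist":0},{"slide":[0,-120,0],"twist":0},{"slide":[0,-120,0],"twist":0},{"slide":[0,-120,0],"twist":0}]}}

```text
t: 23.0
tcp_pos: [0.4454, 0.192, 0.1926]
tcp_rot: [0.001, 0.678, 0.735, 0.001]
ft_force: [0.4, 0.3, -0.5]
gripper_width: 0.0851
grip_force: 0.0
```

Run:
```python
from h import *
s=env.state();print(s['t'],s['tcp_pos'],s['ft_force'],s['gripper_width'])
im,P=shot('wrist'); im2,P2=shot('side'); save('pics/side5.png',im2)
for im,P in((im,P),(im2,P2)):
    im=im.astype(int)
    b=(im[...,2]>im[...,0]+40)&(abs(P[...,2]-.015)<.01)&(abs(P[...,1]-.2)<.13)&(abs(P[...,0]-.563)<.13)
    Q=P[b]
    if len(Q)>20:
        k=abs(Q[:,2]-np.median(Q[:,2]))<.005; Q=Q[k]
        p=np.linalg.lstsq(np.c_[Q[:,:2]-Q[:,:2].mean(0),np.ones(len(Q))],Q[:,2],rcond=None)[0]
        print(len(Q),np.degrees(p[:2]),p[2],cv2.minAreaRect(Q[:,:2].astype(np.float32)*1000))
```

```text
23.0 [0.44536993 0.19201191 0.19259506] [ 0.41609007  0.28326678 -0.49149446] 0.0851248023003766
14891 [ 0.0505197  -0.02286881] 0.014975577373326231 ((565.3699340820312, 200.34877014160156), (110.76866149902344, 159.5581512451172), 4.519315242767334)
980 [-0.16360231 -0.05083146] 0.014281856443003988 ((563.9213256835938, 198.3661346435547), (110.67809295654297, 165.4055633544922), 4.344947338104248)
```

View pics/side5.png

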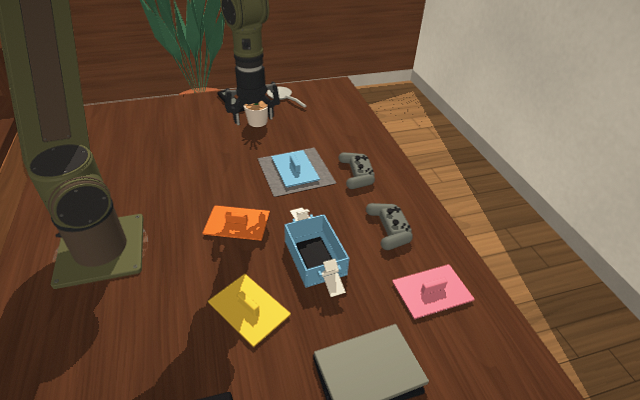

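The lid lies flat and centred on the mat at (297,170), the box is open at (316,250), and the arm is clear.

```bash
python3 -c "
from bench import env
print(env.job_done())"
```

```text
the job is handed in; nothing more can be done
None
```

The job is handed in: both tabs were pressed to their stops (about 14 N at most), and the lid was lifted off level, laid flat and handle up within a few mm of the mat's middle, and let go. No verdict came back.

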